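# Unlock the carrom turntable and hold the striker tray to the front

## Robot

A 6-joint arm with a two-finger parallel gripper is mounted at the origin on the work surface. World frame = base frame: x ahead of the robot, y to its left, z up, the work surface at z = 0. Lengths are in mm, angles in rad, forces in N, time in s.
With the tool pointing down it reaches from about 350 to 775 mm from the base axis. Payload 7.3 kg.
Tool frame: the origin (TCP) lies at the very end of the fingers, on their centre line; the grasp point (between the pads) lies 19 mm behind it (bot.tcp_to_grasp is the distance from the TCP to the grasp point, in mm); z points along the fingers, y is the direction in which the jaws open and shut (so a half turn about z gives the same grasp; the last joint's range is limited). The gripper opens to 92 mm and grips with 3 to 60 N. Pads are 19 mm wide; open, the fingers measure 130 mm over their backs; the gripper's body (75 mm by 190 mm) begins 47 mm behind the grasp point.
Start: joints at [1.016, 0.342, 1.524, -0, 1.275, -0.146], TCP at [208.68, 481.765, 226.741] pointing down, gripper open.
Joint ranges: [-2.53, 2.53], [-0.77, 2.02], [0.04, 2.7], [-1, 4.14], [0.28, 2.66], [-3.11, 3.11]. Speed limits (rad/s): [2.57, 2.57, 3.14, 3.14, 3.14, 3.14].

## Interface

Orientations are given as [roll, pitch, yaw] about the fixed x, y, z axes, in that order (R = Rz(yaw) Ry(pitch) Rx(roll)).
In Python, from plant import bot gives the robot as it stands. The module is installed in compiled form; this text tells all that it offers.
- The arm moves only by the tool carry_out, never from a script. Its argument "motion" is a list of rows, each a list of 5 numbers: the closure, from 0 (fully open) to 1 (shut), then the shift along the tool's x, y, z in mm, then the turn about the tool's z in degrees. In form: [[claw, dx, dy, dz, spin], ...]. A call has 1 to 10 rows; each row is the pose to reach, as a shift and turn from the pose measured when the call began, along the tool's axes at that moment; what a row does not reach only later rows make up. A row lasts 1/8 s, in which the tool goes at most 62.5 mm and 10.7 degrees, less where a joint would pass 70% of its speed; a pose out of reach is approached as far as the arm can. A call with a gripper value outside its range is refused whole. The fingers move at their own pace and stop on an object; the grip force is fixed at half the most. Time passes only in rows, so rows that repeat a pose let the fingers close. It gives the time, the measured TCP pose, the force and the opening at its end, in the units of the state.
- bot.get_obs(): the state, without advancing time (a new reading comes with each control period).
- bot.capture(name): name is "side" or "top" or "wrist"; returns a dict with "color" (400x640x3 uint8, red, green, blue), "depth" (400x640 float32, mm along the optical axis (not along the pixel's ray), 0 where there is no reading), "K" (3x3 intrinsics, pixels), "k1" (the pictures are not rectified: a ray, as slopes to the right and down, at radius r is drawn at 1 + k1 r^2 times it, then the intrinsics apply), "camera_from_world" (4x4, takes a point from world to camera coordinates). Camera axes: x right, y down, z forward; pixel columns grow to the right and rows downward; lengths in mm; the calibration is good to about 2 mm. A picture is of the moment at which its call begins.
- bot.close_job(): hands the job in, once; it reports no verdict.
The state is a dict: "time": time; "joint_positions": joint angles; "dq": joint speeds; "tau": joint torques, N m; "tool_pos": TCP position; "tcp_rot": TCP orientation; "contact_force": force on the tool from outside, world axes, zero at the start; "moment": the same for the moment, N m; "grip_width": finger opening in mm.
Only numpy, scipy, OpenCV 4.12 (cv2) and the standard library are available. Lean on these libraries where they do the work, as an engineer would, in place of code of your own. Each camera call takes 0.05 s, during which the arm holds its last target.

## Task

Take the box key from its stand, set it over the bar of the turntable's locking screw, turn the screw anticlockwise as far as it goes, using only the key on it, and leave the key standing on the screw head. Then take the turntable by its upright post, turn it until the square striker tray faces the front, in line with the pointer on the plinth, and finish while still holding the post so that the spring cannot swing it back. Leave the dispenser, the canister and the glass cups where they stand.

Things in the scene. Friction and masses are not known exactly. Their poses are not given: they have to be found in the camera images.
- base: Fixed wooden turntable plinth, 230 x 230 x 15 mm. Origin on the table under the disc's turning axis. Its -x side is the front, marked by a dark raised pointer (30 x 12 mm, top 18 mm up) at x = -125 mm. A grey lock block (64 x 50 mm, top 34 mm up) stands at y = -168 mm. Position and yaw vary.
- turntable (a joint): Angle (rad) of the beechwood disc (radius 110 mm, 20 to 36 mm above the table) about the vertical axis through base's origin, anticlockwise from above positive. 0 = striker tray over the front pointer; range -0.5 to 3.0. Locked, a brake shoe holds it where it starts (0.9 to 2.5). Unlocked, a damped spring (0.2 N m/rad) takes it to about 1.7 in 2 s and pulls back there; about 4 N at the post at 0.
- post: Upright round beechwood post on the disc for turning it (it spins freely about its own pin), diameter 16 mm, 89 mm tall. Origin at its foot, 36 mm above the table, 85 mm from the turning axis; top 125 mm above the table. It stands across the disc from the striker tray: when the tray faces front, the post is at the back (+x side of the base).
- striker_tray (a point): Square open tray, 54 x 54 x 14 mm, with the round acrylic striker in it, fixed on the disc; the point is under its centre, 36 mm above the table, 70 mm from the axis, across from the post. The two other trays are round (50 mm across) with a low stack of coins, a quarter turn either side; no tray or coin is higher than 64 mm above the table.
- screw (a joint): Angle (rad) of the locking screw about its vertical axis, anticlockwise from above positive. Starts at about 0.1 (locked), end stop at 1.1 (about 63 degrees). The brake is off the disc from about 0.3. Friction about 0.2 N m; it stays where it is left.
- screw_head (a point): Centre of the top of the screw's round steel collar (diameter 44 mm), 40 mm above the table, on the lock block. An upright steel bar 24 mm long, 6 mm thick, 13 mm high, with rounded edges, stands across the collar's centre; the point's x axis lies along the bar and turns with the screw.
- key: Loose aluminium box key, 150 g, 86 mm tall, upright. Origin: centre of its underside. Foot 41 (x) x 21 (y) x 22 mm with a pocket below, 29 (x) x 11 (y) mm, 16 deep, that fits over the bar with 2.5 mm to spare all round (0.2 rad of play); then a 16 mm round shank; then a paddle 34 (x) x 14 (y) mm, 50 to 86 mm above the origin, gripped across y. Seated, its origin is at screw_head.
- stand: Fixed dark wooden key stand, 80 x 60 x 16 mm, origin under its centre, with the same upright bar (24 x 6 x 13 mm, along its x axis) on top; at the start the key stands over it, underside 16 mm above the table. Position and yaw differ each time.
- dispenser: Bystander: grey plastic push dispenser, about 120 x 80 mm, 130 mm tall, origin under its body. To the left of the turntable.
- canister: Bystander: white ceramic screw-top canister, diameter 90 mm, 120 mm tall, origin under its centre.
- cup0: Bystander: glass cup, rim diameter 70 mm, 85 mm tall, in the low aluminium tray (100 x 220 mm) behind the turntable, origin under its centre.
- cup1: Bystander: the other glass cup, the same.

How it is judged (in metres and radians):
On the way, in this order (a step that is already met when the one before it is completed fails the run):
1. the key is seated on the screw and has turned it anticlockwise to its end (value of joint screw above 0.92 rad and distance between key and screw_head below 0.01 m and angle between key's own z axis and vertical below 0.15 rad), for 0.1 s.
2. the turntable, moved by the fingers on its post, has the striker tray at the front (value of joint turntable between -0.08 and 0.08 rad and contact force between the fingers and post above 0.5 N), for 0.3 s.
At the end, for the whole second after the job is handed in: Striker tray in line with the pointer within 0.08 rad, disc still (under 0.05 rad/s), fingers on the post (over 0.5 N); screw over 0.85 rad; key let go, standing on the screw head (origin within 10 mm, tilt under 0.15 rad) (all of step 2 and velocity of joint turntable between -0.05 and 0.05 rad/s and value of joint screw above 0.85 rad and distance between key and screw_head below 0.01 m and angle between key's own z axis and vertical below 0.15 rad and contact force between the fingers and key below 0.1 N); the arm keeps its last pose, push and grip.
It fails at once if the fingers touch the screw themselves (contact force between the fingers and screw above 1 N).
It fails at once if the dispenser is disturbed (distance of dispenser from where it was at the start of the episode above 0.03 m).
It fails at once if the canister is disturbed (distance of canister from where it was at the start of the episode above 0.03 m).
It fails at once if a glass cup is disturbed (distance of any of cup0, cup1 from where it was at the start of the episode above 0.03 m).
It also fails if it takes over 58 s, if anything falls off the work surface, if the arm or the gripper's body presses on something with over 40 N, if the wrist force passes 120 N, or if a joint passes its speed limit or range.

## Working session

There is one attempt and no reset: what is moved stays moved. The work goes in short steps, Python scripts to look and compute and a tool call to move; the robot and the scene stay as the last step left them, time stands still between calls to the robot, and variables do not carry over. Pictures are saved under pics/ and viewed, and the job is handed in when it is done.

Besides the shell and the picture viewer there is one more tool, called after ">>>" as a command line: name --pt "numbers of a row" for each row, then --argument value for the rest. carry_out: Moves the arm, as the interface text tells. Its arguments: {"type":"object","properties":{"motion":{"type":"array","items":{"type":"array","items":{"type":"number"}}}},"required":["motion"]}

```bash
mkdir -p pics; cat > h.py <<'E'
import numpy as np, cv2
from plant import bot
def snap(cam,name):
    d=bot.capture(cam); cv2.imwrite(f'pics/{name}.png',cv2.cvtColor(d['color'],cv2.COLOR_RGB2BGR)); np.savez(f'{name}.npz',**{k:np.array(v) for k,v in d.items()}); return d
def load(name): return dict(np.load(f'{name}.npz'))
def undist(d,uv):
    uv=np.atleast_2d(np.array(uv,float)); K=d['K']
    return cv2.undistortPoints(uv[:,None],K,np.array([float(d['k1']),0,0,0,0]))[:,0]
def ray(d,uv,z):
    n=undist(d,uv); T=d['camera_from_world']; R=T[:3,:3];c=-R.T@T[:3,3]
    v=np.c_[n,np.ones(len(n))]@R
    s=(z-c[2])/v[:,2]; return c+s[:,None]*v
def cloud(d):
    h,w=d['depth'].shape; u,v=np.meshgrid(np.arange(w),np.arange(h))
    n=undist(d,np.c_[u.ravel(),v.ravel()]); z=d['depth'].ravel()
    p=np.c_[n*z[:,None],z]; T=d['camera_from_world']
    P=(p-T[:3,3])@T[:3,:3]; P[z==0]=np.nan
    return P.reshape(h,w,3)
def proj(d,P):
    T=d['camera_from_world']; q=np.atleast_2d(P)@T[:3,:3].T+T[:3,3]
    return cv2.projectPoints(q[:,None],np.zeros(3),np.zeros(3),d['K'],np.array([float(d['k1']),0,0,0,0]))[0][:,0]
E
python3 - <<'E'
from h import *
for c in ('side','top','wrist'):
    d=snap(c,c+'0'); print(c,d['K'][0,0],d['k1'],d['camera_from_world'].round(2).tolist())
print(bot.get_obs())
E
```

```text
side 474.6427354630769 -0.017305668559385638 [[1.0, -0.04, -0.01, -611.57], [-0.03, -0.5, -0.87, 79.48], [0.03, 0.87, -0.5, 1300.42], [0.0, 0.0, 0.0, 1.0]]
top 430.75181329634637 0.023403453453111994 [[0.1, -1.0, 0.0, -19.36], [-0.97, -0.1, -0.21, 623.45], [0.2, 0.02, -0.98, 1177.15], [0.0, 0.0, 0.0, 1.0]]
wrist 307.7947783687482 -0.05189080944600555 [[0.4, 0.92, -0.0, -523.87], [0.89, -0.38, 0.25, -32.31], [0.23, -0.1, -0.97, 389.85], [0.0, 0.0, 0.0, 1.0]]
{'time': 0.15, 'joint_positions': array([ 1.01596780e+00,  3.42551262e-01,  1.52476512e+00, -1.45411616e-05,
        1.27542069e+00, -1.46005688e-01]), 'dq': array([ 0.0008117 , -0.00217989, -0.00293373, -0.00019932,  0.00045028,
       -0.00074721]), 'tau': array([ 1.08830751e-03, -4.31469977e+01, -2.44352567e+01,  7.18676881e-02,
        5.37409040e-02, -7.38330664e-05]), 'tool_pos': array([208.53087907, 481.48458099, 226.22188261]), 'tcp_rot': array([-3.14045839e+00, -1.52739791e-04,  2.73277397e+00]), 'contact_force': array([-0.61083196,  0.15724388, -0.69861638]), 'moment': array([-0.03780566,  0.06780094,  0.00109743]), 'grip_width': 92.27037538448202}
```

View pics/side0.png

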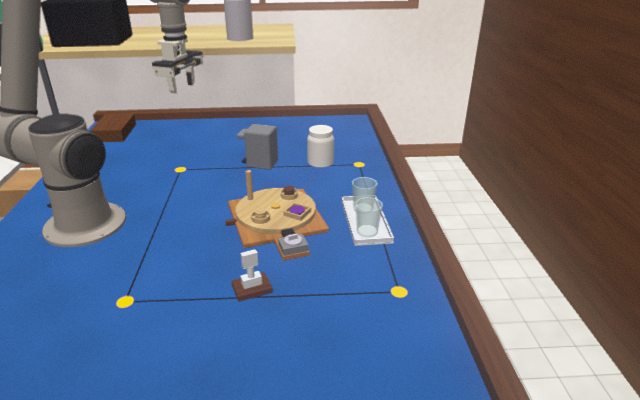

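View pics/top0.png

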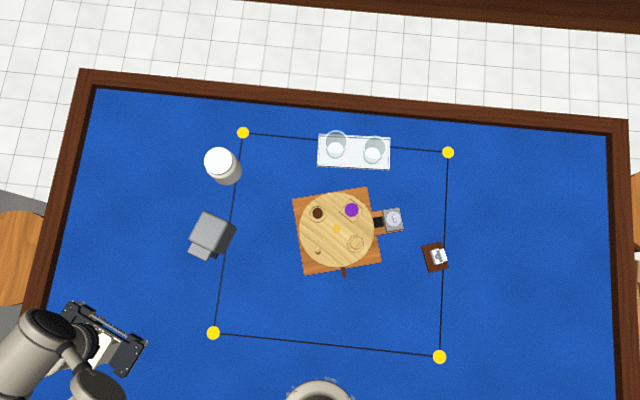

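View pics/wrist0.png

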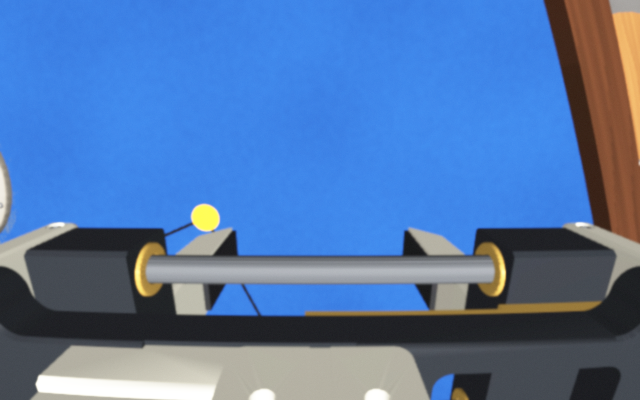

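Side view: key at about (250,270), post at (249,185), screw at (292,241). Top view: disc at (336,229), screw at (393,219), key at (438,257), post at (318,251). I'll zoom in next.

```bash
python3 - <<'E'
from h import *
t=cv2.imread('pics/top0.png'); s=cv2.imread('pics/side0.png')
cv2.imwrite('pics/t1.png',cv2.resize(t[170:290,280:460],None,fx=4.4,fy=4.4,interpolation=cv2.INTER_CUBIC))
cv2.imwrite('pics/s1.png',cv2.resize(s[160:305,215:335],None,fx=4,fy=4,interpolation=cv2.INTER_CUBIC))
E
```

```text
(no output)
```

View pics/t1.png

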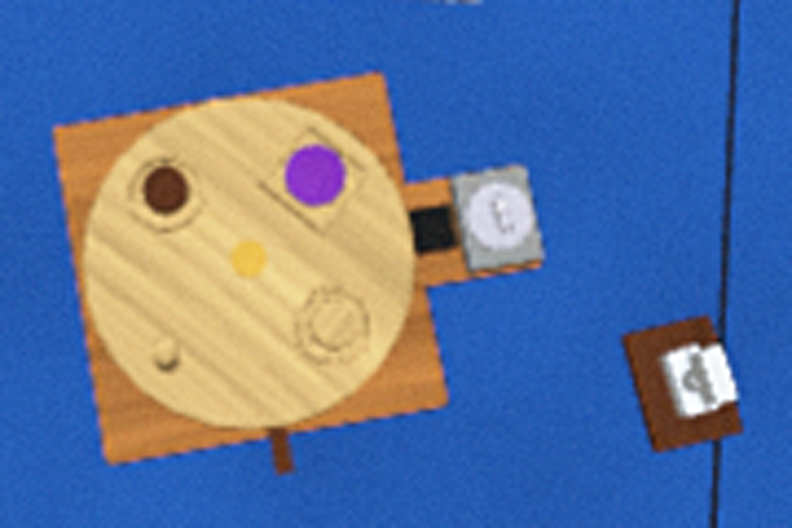

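View pics/s1.png

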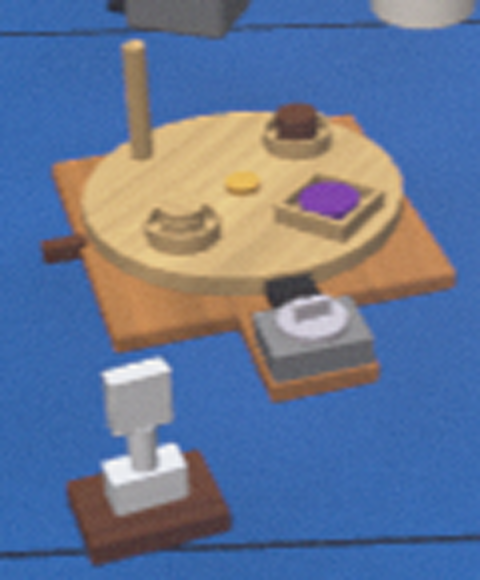

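```bash
python3 - <<'E'
from h import *
d=load('top0'); s=load('side0')
f=lambda p,o,k:np.array(p)/k+np.array(o)-0.5+0.5/k
def T(p,z): return ray(d,f(p,(280,170),4.4),z).round(1).tolist()
def S(p,z): return ray(s,f(p,(215,160),4),z).round(1).tolist()
print('disc hub top',T((248,259),38),'side',S((242,183),38))
print('collar',T((500,217),40),S((313,318),40))
print('barTop ends',T([(492,203),(506,232)],53),S([(293,314),(328,300)],53))
print('plinth corners',T([(55,128),(382,73),(448,405),(107,463)],15))
print('pointer tip',T((284,468),18),S((45,253),18))
print('stand corners',T([(625,337),(708,317),(742,432),(655,450)],16), S([(97,560),(230,518),(195,452),(70,492)],16))
print('post top',T((163,345),125),S((134,45),125))
print('key top', S([(105,372),(166,358),(172,368),(110,383)],102),T([(705,352),(725,345),(737,400),(715,405)],102))
P=cloud(d)
m=P[...,2]; 
for nm,(x0,x1,y0,y1,zl) in {'key':(425,455,240,275,85),'screw':(380,405,205,235,37),'post':(305,330,240,260,110)}.items():
    q=P[y0:y1,x0:x1].reshape(-1,3); q=q[q[:,2]>zl]; print(nm,len(q),q.mean(0).round(1) if len(q) else '',q[:,2].max() if len(q) else '')
h=np.linalg.inv(d['camera_from_world']);
E
```

```text
disc hub top [[524.1, 1.1, 38.0]] side [[525.3, 2.4, 38.0]]
collar [[568.1, -161.7, 40.0]] [[571.0, -163.4, 40.0]]
barTop ends [[574.7, -154.0, 53.0], [556.5, -164.3, 53.0]] [[559.0, -177.1, 53.0], [580.4, -163.5, 53.0]]
plinth corners [[603.0, 139.7, 15.0], [663.3, -78.5, 15.0], [443.9, -139.5, 15.0], [384.4, 80.1, 15.0]]
pointer tip [[392.6, -35.4, 18.0]] [[394.0, -47.1, 18.0]]
stand corners [[500.1, -252.9, 16.0], [518.8, -306.9, 16.0], [445.8, -332.2, 16.0], [428.4, -276.2, 16.0]] [[452.3, -345.6, 16.0], [522.3, -315.9, 16.0], [501.2, -258.2, 16.0], [432.8, -289.4, 16.0]]
post top [[456.0, 48.7, 125.0]] [[454.9, 44.2, 125.0]]
key top [[459.4, -295.2, 102.0], [491.3, -284.4, 102.0], [494.9, -293.6, 102.0], [462.8, -305.0, 102.0]] [[486.9, -283.8, 102.0], [492.4, -295.9, 102.0], [459.6, -304.6, 102.0], [455.2, -291.3, 102.0]]
key 80 [ 473.4 -292.2   99.4] 106.52227194643206
screw 154 [ 567.8 -160.7   41.3] 57.72139363976046
post 28 [451.7  46.  123.6] 128.00573954754606
```

```bash
cat >> h.py <<'E'
from scipy.spatial.transform import Rotation as Ro
def tool():
    o=bot.get_obs(); return np.array(o['tool_pos']),Ro.from_euler('xyz',o['tcp_rot']).as_matrix(),o
def rel(target,yawdeg=None):
    p,R,o=tool(); s=R.T@(np.array(target)-p); y=np.degrees(np.arctan2(R[1,0],R[0,0]))
    sp=0 if yawdeg is None else -((yawdeg-y+180)%360-180)
    print('shift',s.round(1),'spin',round(sp,1),'now',p.round(1),'yaw',round(y,2),'t',o['time'],'F',np.round(o['contact_force'],1),'w',round(o['grip_width'],1)); return s,sp
E
python3 - <<'E'
from h import *
d=load('wrist0');p,R,o=tool()
T=d['camera_from_world'];c=-T[:3,:3].T@T[:3,3]
print('cam in tool',R.T@(c-p),'axes (cols x,y,z cam) in tool\n',(R.T@T[:3,:3].T).round(2))
rel([420,230,230],90); rel([475,-294,230],18.7)
# where a point at z=0.. below: pixel at row 120 col 320
print(R.T@(ray(d,[[320,120],[320,200]],40)-p).T)
E
```

```text
cam in tool [  67.76486161   -0.31034636 -158.07786999] axes (cols x,y,z cam) in tool
 [[ 0.   -0.97 -0.25]
 [ 1.    0.   -0.  ]
 [ 0.   -0.25  0.97]]
shift [-294.  -146.7   -3.7] spin 66.6 now [208.5 481.5 226.2] yaw 156.58 t 0.15 F [-0.6  0.2 -0.7] w 92.3
shift [-552.8 -605.7   -3.2] spin 137.9 now [208.5 481.5 226.2] yaw 156.58 t 0.15 F [-0.6  0.2 -0.7] w 92.3
[[ 6.74189140e+01 -2.24158365e+01]
 [-2.80479616e-01 -1.80170378e-01]
 [ 1.86232620e+02  1.86218785e+02]]
```

```bash
python3 - <<'E'
from h import *
rel([420,230,230],90); rel([450,0,230],60); rel([455,-290,230],18.7)
E
```

```text
shift [-294.  -146.7   -3.7] spin 66.6 now [208.5 481.5 226.2] yaw 156.58 t 0.15 F [-0.6  0.2 -0.7] w 92.3
shift [-413.  -345.8   -3.4] spin 96.6 now [208.5 481.5 226.2] yaw 156.58 t 0.15 F [-0.6  0.2 -0.7] w 92.3
shift [-532.8 -609.9   -3.2] spin 137.9 now [208.5 481.5 226.2] yaw 156.58 t 0.15 F [-0.6  0.2 -0.7] w 92.3
```

>>> carry_out --pt "0 -50 -25 0 10" --pt "0 -98 -49 0 20" --pt "0 -147 -73 0 30" --pt "0 -196 -98 0 40" --pt "0 -245 -122 0 50" --pt "0 -294 -147 -4 60" --pt "0 -325 -195 -4 70" --pt "0 -360 -240 -4 80" --pt "0 -385 -290 -4 90" --pt "0 -413 -346 -4 97"

```text
time: 1.4
tool_pos: [449.8, -1.7, 230.4]
tcp_rot: [-3.141, 0.001, 1.036]
contact_force: [0.8, -0.3, 0.1]
grip_width: 91.8
```

```bash
python3 - <<'E'
from h import *
rel([455,-290,230],18.7)
E
```

```text
shift [-245.4  151.5    0.7] spin 40.6 now [449.8  -1.7 230.4] yaw 59.34 t 1.4 F [ 0.8 -0.3  0.1] w 91.8
```

>>> carry_out --pt "0 -49 30 0 8" --pt "0 -98 60 0 16" --pt "0 -147 91 0 24" --pt "0 -196 121 0 32" --pt "0 -245 151 0 40.6" --pt "0 -245 151 0 40.6" --pt "0 -245 151 0 40.6"

```text
time: 2.28
tool_pos: [454.4, -288.8, 230.1]
tcp_rot: [-3.141, 0.001, 0.328]
contact_force: [-0.2, -0.2, -0.5]
grip_width: 91.8
```

```bash
python3 - <<'E'
from h import *
d=snap('wrist','w1'); rel([455,-290,230],18.7)
print(proj(d,[[475,-292,102],[568.5,-161.5,40]]))
E
```

```text
shift [-0.2  1.7  0.4] spin 0.1 now [ 454.7 -288.3  230.4] yaw 18.84 t 2.325 F [ 0.1  1.2 -0.5] w 91.7
[[329.59597558 173.20512557]
 [239.38697234  40.08456202]]
```

View pics/w1.png

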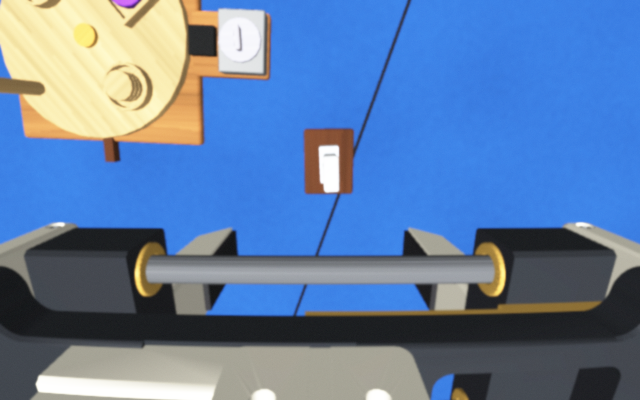

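```bash
python3 - <<'E'
from h import *
t=cv2.imread('pics/w1.png')
a=cv2.resize(t[120:200,290:370],None,fx=7,fy=7,interpolation=cv2.INTER_CUBIC)
b=cv2.resize(t[0:80,200:280],None,fx=7,fy=7,interpolation=cv2.INTER_CUBIC)
cv2.imwrite('pics/w1z.png',cv2.resize(np.hstack([a,b]),(800,400)))
E
```

```text
(no output)
```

View pics/w1z.png

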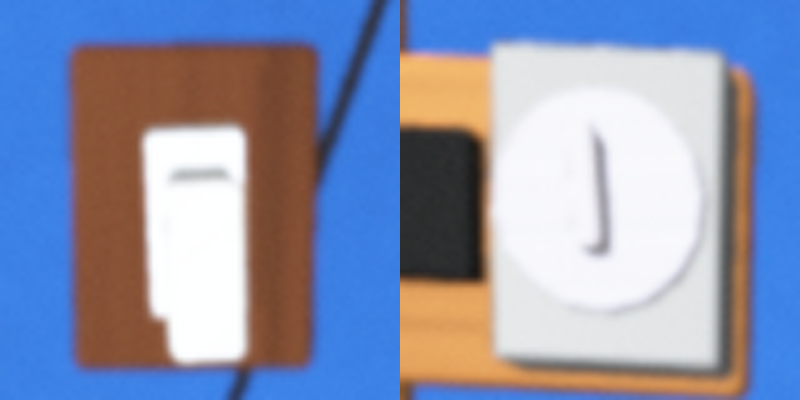

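```bash
python3 - <<'E'
from h import *
d=load('w1')
A=lambda p,z: ray(d,np.array(p)/5-.4+[290,120],z)
B=lambda p,z: ray(d,(np.array(p)-[400,0])/5-.4+[200,0],z)
ang=lambda q:np.degrees(np.arctan2(*(q[0]-q[1])[1::-1]))
s=A([(72,45),(316,45),(313,367),(77,367)],16);print('stand',s.mean(0),ang(s[[0,3]]),ang(s[[1,2]]),ang(s[[1,0]])+90,np.linalg.norm(s[0]-s[1]),np.linalg.norm(s[0]-s[3]))
k=A([(167,172),(240,172),(245,362),(172,362)],102);print('keytop',k.mean(0),np.linalg.norm(k[0]-k[1]),np.linalg.norm(k[0]-k[3]),ang(k[[0,3]]),ang(k[[1,2]]))
f=A([(143,127),(245,125)],38);print('foot',f,np.linalg.norm(f[0]-f[1]),ang(f[[1,0]])+90)
print('collar',B([(600,199)],40))
b=B([(597,125),(605,250)],46);print('bar right edge',b,ang(b),np.linalg.norm(b[0]-b[1]))
bl=B([(492,43),(722,52),(717,368),(493,355)],34);print('block',bl.mean(0),ang(bl[[0,3]]),ang(bl[[1,2]]),np.linalg.norm(bl[0]-bl[1]),np.linalg.norm(bl[0]-bl[3]))
E
```

```text
stand [ 474.92441633 -293.45397081   16.        ] 19.032824799690175 19.7672575299715 18.866486231842387 57.69454182697968 78.26298561454733
keytop [ 475.29741854 -293.10651951  102.        ] 13.526161663363492 36.172790666793794 20.490993873313467 21.157321146744003
foot [[ 491.43610313 -274.76068182   38.        ]
 [ 499.27957473 -296.34369734   38.        ]] 22.964028511216235 19.971622429749246
collar [[ 569.21446291 -161.52946362   40.        ]]
bar right edge [[ 581.75316114 -158.8765193    46.        ]
 [ 559.17434108 -167.04388011   46.        ]] 19.88640728138607 24.010599693800764
block [ 568.97766449 -161.23872205   34.        ] 15.340281934288369 15.80415350885917 48.408508723210815 62.40422863218077
```

```bash
python3 - <<'E'
from h import *
rel([475,-293.3,66],19.5)
E
```

```text
shift [ 17.8  11.4 164.4] spin -0.7 now [ 454.7 -288.3  230.4] yaw 18.84 t 2.325 F [ 0.1  1.2 -0.5] w 91.7
```

>>> carry_out --pt "0 18 11.4 10 -0.7" --pt "0 18 11.4 60 -0.7" --pt "0 18 11.4 110 -0.7" --pt "0 18 11.4 150 -0.7" --pt "0 18 11.4 164 -0.7" --pt "0 18 11.4 164 -0.7" --pt "0 18 11.4 164 -0.7"

```text
time: 3.2
tool_pos: [476.3, -293.7, 68.2]
tcp_rot: [3.139, -0.001, 0.342]
contact_force: [-0.1, -0.6, -0.1]
grip_width: 92.1
```

```bash
python3 - <<'E'
from h import *
rel([475,-293.3,66],19.5)
E
```

```text
shift [-1.1 -0.8  2.2] spin 0.1 now [ 476.3 -293.7   68.2] yaw 19.57 t 3.2 F [-0.1 -0.6 -0.1] w 92.1
```

Close the gripper on the paddle.

>>> carry_out --pt "1 -1 -0.5 2 0" --pt "1 -1 -0.5 2 0" --pt "1 -1 -0.5 2 0" --pt "1 -1 -0.5 2 0" --pt "1 -1 -0.5 2 0" --pt "1 -1 -0.5 2 0" --pt "1 -1 -0.5 2 0" --pt "1 -1 -0.5 2 0"

```text
time: 4.2
tool_pos: [475.2, -293.5, 66.2]
tcp_rot: [3.139, -0.001, 0.342]
contact_force: [-1.1, 0.2, 0.9]
grip_width: 16.3
```

>>> carry_out --pt "1 0 0 -15 0" --pt "1 0 0 -40 0" --pt "1 0 0 -70 0" --pt "1 0 0 -100 0" --pt "1 0 0 -100 0"

```text
time: 4.82
tool_pos: [476.2, -294.3, 169.3]
tcp_rot: [3.134, -0.004, 0.342]
contact_force: [1.2, 0.3, -1.2]
grip_width: 13.5
```

```bash
python3 - <<'E'
from h import *
rel([569.2,-161.5,160],21)
d=snap('wrist','w2'); snap('side','s2')
w=cv2.imread('pics/w2.png')[60:330,180:460]; s=cv2.imread('pics/s2.png')[160:300,190:330]
cv2.imwrite('pics/c2.png',np.hstack([cv2.resize(w,(415,400)),cv2.resize(s,(385,400))]))
E
```

```text
shift [132.1 -94.    9.1] spin -1.4 now [ 476.2 -294.3  169.3] yaw 19.58 t 4.825 F [ 1.2  0.3 -1.2] w 13.5
```

View pics/c2.png

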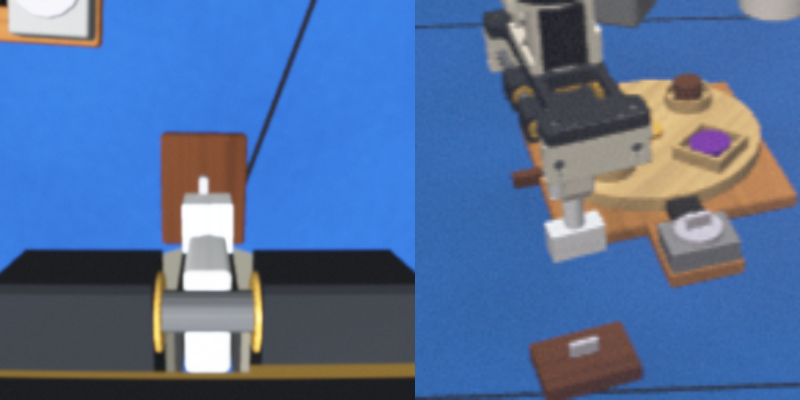

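```bash
python3 - <<'E'
from h import *
s=cv2.imread('pics/s2.png')[215:260,225:270]; w=cv2.imread('pics/w2.png')[160:230,285:355]
cv2.imwrite('pics/c3.png',np.hstack([cv2.resize(s,(400,400),interpolation=cv2.INTER_CUBIC),cv2.resize(w,(400,400),interpolation=cv2.INTER_CUBIC)]))
E
```

```text
(no output)
```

View pics/c3.png

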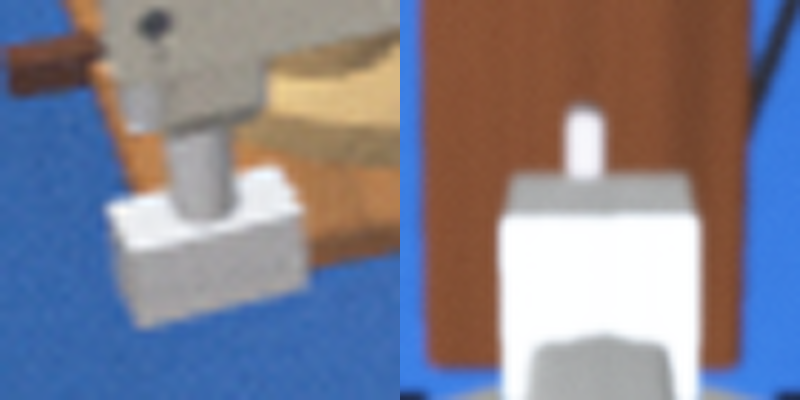

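```bash
python3 - <<'E'
from h import *
w=load('w2'); s=load('s2'); p,R,o=tool()
W=lambda q,z:(ray(w,np.array([[a-400,b] for a,b in q])*70/400-.4+[285,160],z)-p)@R
S=lambda q,z:(ray(s,np.array(q)*45/400-.45+[225,215],z)-p)@R
zb=p[2]-50
print('expect face x=20.5, y=+-10.5')
for dz in (-4,0,4):
  print(dz,'w top',W([(500,213),(698,213)],zb+22+dz).round(1).tolist(),'bot',W([(510,175),(690,175)],zb+dz).round(1).tolist())
  print('  s bot',S([(140,327),(307,287)],zb+dz).round(1).tolist(),'top',S([(130,250),(302,207),(107,207)],zb+22+dz).round(1).tolist())
E
```

```text
expect face x=20.5, y=+-10.5
-4 w top [[20.0, -9.3, 32.0], [20.0, 13.2, 32.0]] bot [[19.5, -9.1, 54.0], [19.5, 13.5, 54.0]]
  s bot [[-17.9, 5.4, 54.0], [23.2, 5.3, 54.0]] top [[-18.4, 4.8, 32.0], [23.9, 3.7, 32.0], [-18.9, -14.3, 32.0]]
0 w top [[21.0, -9.1, 28.0], [21.0, 12.9, 28.0]] bot [[20.4, -8.9, 50.0], [20.4, 13.2, 50.0]]
  s bot [[-19.1, 10.8, 50.0], [21.8, 10.7, 50.0]] top [[-19.5, 10.4, 28.0], [22.4, 9.3, 28.0], [-20.0, -8.6, 28.0]]
4 w top [[22.0, -8.9, 24.0], [22.0, 12.7, 24.0]] bot [[21.3, -8.8, 46.0], [21.3, 13.0, 46.0]]
  s bot [[-20.2, 16.1, 46.0], [20.4, 16.1, 46.0]] top [[-20.7, 16.0, 24.0], [21.0, 14.9, 24.0], [-21.2, -2.9, 24.0]]
```

```bash
python3 - <<'E'
from h import *
rel([527.2,-177.6,114],21)
E
```

```text
shift [ 88.1 -91.4  52. ] spin -1.4 now [ 474.8 -293.1  166.1] yaw 19.58 t 4.925 F [-0.1 -0.  -0.9] w 13.7
```

>>> carry_out --pt "1 20 -40 0 -0.7" --pt "1 60 -80 10 -1.4" --pt "1 88 -91.4 30 -1.4" --pt "1 88 -91.4 52 -1.4" --pt "1 88 -91.4 52 -1.4" --pt "1 88 -91.4 52 -1.4" --pt "1 88 -91.4 52 -1.4"

```text
time: 5.8
tool_pos: [527.3, -178.2, 114.8]
tcp_rot: [3.139, -0.001, 0.365]
contact_force: [0.6, -0.4, -2.0]
grip_width: 13.7
```

```bash
python3 - <<'E'
from h import *
rel([569.2,-161.5,114],21)
snap('wrist','w3');rel([569.2,-161.5,114],21); snap('side','s3')
w=cv2.imread('pics/w3.png')[130:230,270:370]; s=cv2.imread('pics/s3.png')[200:270,250:320]
cv2.imwrite('pics/c4.png',np.hstack([cv2.resize(w,(400,400),interpolation=cv2.INTER_CUBIC),cv2.resize(s,(400,400),interpolation=cv2.INTER_CUBIC)]))
E
```

```text
shift [45.1 -0.6  0.9] spin -0.1 now [ 527.3 -178.2  114.8] yaw 20.93 t 5.8 F [ 0.6 -0.4 -2. ] w 13.7
shift [45.1 -0.6  0.9] spin -0.1 now [ 527.3 -178.2  114.8] yaw 20.93 t 5.85 F [ 0.6  0.2 -1.2] w 13.7
```

View pics/c4.png

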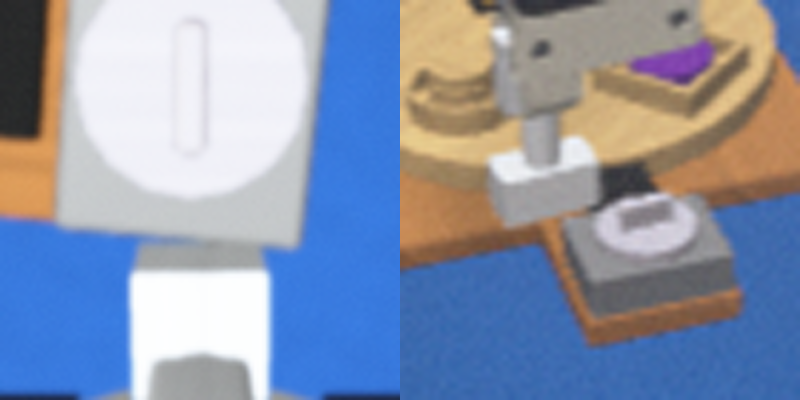

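```bash
python3 - <<'E'
from h import *
w=load('w3'); p,R,o=tool()
W=lambda q,z:((ray(w,np.array(q,float)/4-.375+[270,130],z)-p)@R).round(1).tolist()
print('foot top',W([(131,270),(269,270)],p[2]-28),'bot',W([(137,246),(266,246)],p[2]-50))
print('bar',W([(192,20),(191,150),(175,85),(209,85)],53),'collar',W([(191,81)],40))
rel([569.2,-161.5,90],21)
E
```

```text
foot top [[20.5, -10.4, 28.0], [20.5, 11.2, 28.1]] bot [[19.3, -10.5, 50.0], [19.3, 11.9, 50.1]]
bar [[57.3, -1.0, 61.8], [34.3, -1.2, 61.8], [45.9, -4.1, 61.8], [45.9, 2.0, 61.8]] collar [[45.4, -1.3, 74.8]]
shift [45.  -0.6 24.8] spin -0.1 now [ 527.3 -178.1  114.7] yaw 20.94 t 5.9 F [ 0.8  0.3 -0.1] w 13.7
```

>>> carry_out --pt "1 25 -1 0 0" --pt "1 46 -1.6 0 0" --pt "1 46 -1.6 0 0" --pt "1 46 -1.6 5 0" --pt "1 46 -1.6 10 0" --pt "1 46 -1.6 15 0" --pt "1 46 -1.6 20 0" --pt "1 46 -1.6 24 0" --pt "1 46 -1.6 25 0" --pt "1 46 -1.6 25 0"

```text
time: 7.15
tool_pos: [569.7, -160.3, 90.3]
tcp_rot: [3.138, -0.001, 0.366]
contact_force: [-1.0, 0.9, 4.4]
grip_width: 14.2
```

```bash
python3 - <<'E'
from h import *
rel([569.2,-161.5,90],21)
snap('side','s4'); s=cv2.imread('pics/s4.png')[180:270,240:330]
cv2.imwrite('pics/c5.png',cv2.resize(s,(540,540),interpolation=cv2.INTER_CUBIC))
E
```

```text
shift [-0.9  1.   0.3] spin -0.1 now [ 569.7 -160.3   90.3] yaw 20.94 t 7.15 F [-1.   0.9  4.4] w 14.2
```

View pics/c5.png

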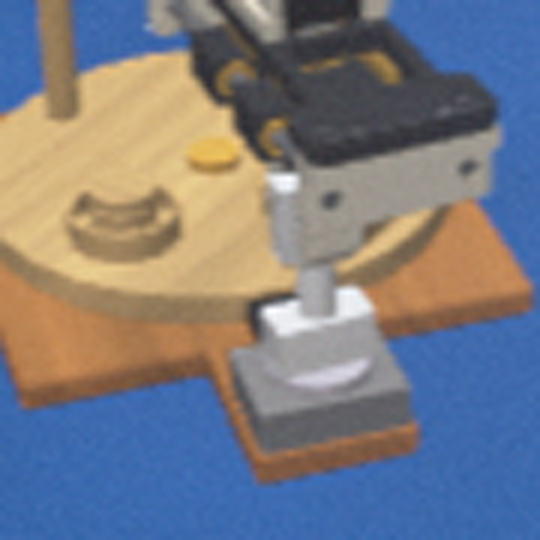

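>>> carry_out --pt "1 0 0 0 -7" --pt "1 0 0 0 -14" --pt "1 0 0 0 -21" --pt "1 0 0 0 -28" --pt "1 0 0 0 -35" --pt "1 0 0 0 -42" --pt "1 0 0 0 -49" --pt "1 0 0 0 -56" --pt "1 0 0 0 -56"

```text
time: 8.32
tool_pos: [569.6, -159.9, 90.3]
tcp_rot: [3.139, 0.001, 1.342]
contact_force: [-1.5, 2.0, 2.9]
grip_width: 13.9
```

```bash
python3 - <<'E'
from h import *
rel([569.7,-160.3,90],91); print(bot.get_obs()['moment'], bot.get_obs()['joint_positions'])
E
```

```text
shift [-0.4  0.2  0.3] spin -14.1 now [ 569.6 -159.9   90.3] yaw 76.87 t 8.325 F [-1.5  2.   2.9] w 13.9
[ 0.40024059  0.47453076 -0.08396759] [-4.02679759e-01  5.93960484e-01  1.51339430e+00 -9.87324536e-04
  1.03152553e+00 -1.73066187e-01]
```

>>> carry_out --pt "1 0 0 0 -4" --pt "1 0 0 0 -8" --pt "1 0 0 0 -11" --pt "1 0 0 0 -14" --pt "1 0 0 0 -14"

```text
time: 8.95
tool_pos: [569.4, -159.8, 90.3]
tcp_rot: [3.14, 0.002, 1.583]
contact_force: [-1.6, 1.1, 2.5]
grip_width: 14.1
```

```bash
python3 - <<'E'
from h import *
rel([569.7,-160.3,90],91); print(bot.get_obs()['moment'])
snap('side','s5');snap('top','t5'); s=cv2.imread('pics/s5.png')[150:270,220:340];t=cv2.imread('pics/t5.png')[170:290,280:400]
cv2.imwrite('pics/c6.png',cv2.resize(np.hstack([s,t]),(800,400),interpolation=cv2.INTER_CUBIC))
E
```

```text
shift [-0.5  0.3  0.3] spin -0.3 now [ 569.4 -159.8   90.3] yaw 90.72 t 8.95 F [-1.6  1.1  2.5] w 14.1
[ 0.16882046  0.51968873 -0.17796239]
```

View pics/c6.png

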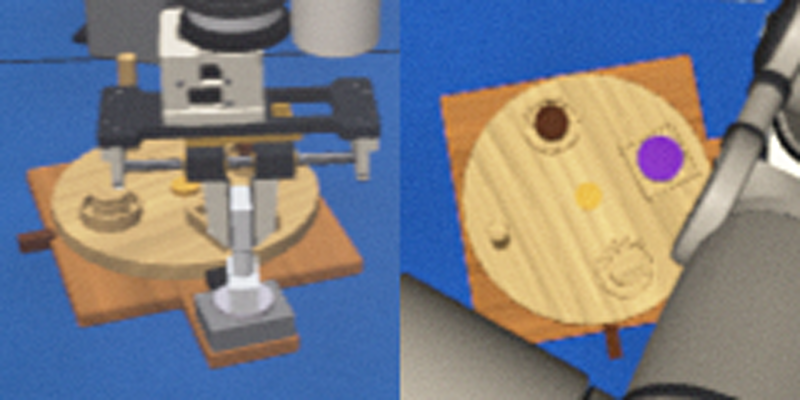

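>>> carry_out --pt "1 0 0 0 -2" --pt "1 0 0 0 -4" --pt "1 0 0 0 -4"

```text
time: 9.43
tool_pos: [569.3, -159.8, 90.3]
tcp_rot: [3.14, 0.002, 1.654]
contact_force: [-2.3, 2.0, 2.9]
grip_width: 13.7
```

```bash
python3 - <<'E'
from h import *
rel([569.7,-160.3,90],91); print(bot.get_obs()['moment'])
E
```

```text
shift [-0.6  0.3  0.3] spin 3.7 now [ 569.3 -159.8   90.3] yaw 94.74 t 9.425 F [-2.3  2.   2.9] w 13.7
[ 0.17477227  0.58651081 -0.31788556]
```

>>> carry_out --pt "1 0 0 0 -2" --pt "1 0 0 0 -4" --pt "1 0 0 0 -4"

```text
time: 9.8
tool_pos: [569.4, -159.8, 90.3]
tcp_rot: [3.14, 0.002, 1.724]
contact_force: [-1.4, 1.3, 1.6]
grip_width: 14.2
```

```bash
python3 - <<'E'
from h import *
rel([569.7,-160.3,90],91); print(bot.get_obs()['moment'])
E
```

```text
shift [-0.6  0.3  0.3] spin 7.8 now [ 569.4 -159.8   90.3] yaw 98.75 t 9.8 F [-1.4  1.3  1.6] w 14.2
[ 0.13694858  0.45939472 -0.72414079]
```

>>> carry_out --pt "1 0 0 0 3" --pt "1 0 0 0 6" --pt "1 0 0 0 6" --pt "0.4 0 0 0 6" --pt "0.4 0 0 0 6" --pt "0.4 0 0 0 6" --pt "0.4 0 0 0 6" --pt "0.4 0 0 0 6" --pt "0.4 0 0 0 6"

```text
time: 10.92
tool_pos: [569.4, -159.8, 90.3]
tcp_rot: [3.14, 0.002, 1.619]
contact_force: [-0.0, -0.6, 0.1]
grip_width: 54.9
```

```bash
python3 - <<'E'
from h import *
rel([569.7,-160.3,90],91); print(bot.get_obs()['moment'])
snap('side','s6'); s=cv2.imread('pics/s6.png')[150:270,220:340]
cv2.imwrite('pics/c7.png',cv2.resize(s,(480,480),interpolation=cv2.INTER_CUBIC))
E
```

```text
shift [-0.5  0.3  0.3] spin 1.8 now [ 569.4 -159.8   90.3] yaw 92.76 t 10.925 F [-0.  -0.6  0.1] w 54.9
[-0.02769326  0.08467326 -0.05317253]
```

View pics/c7.png

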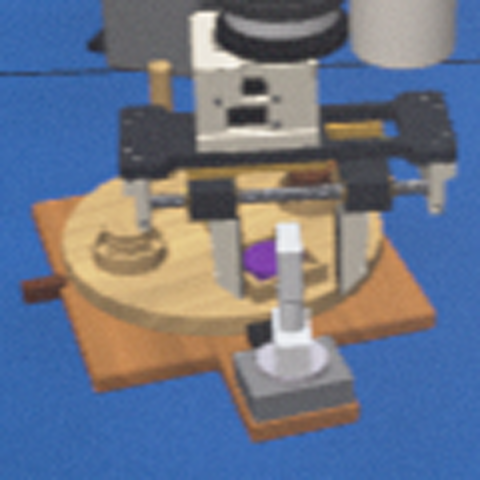

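Key released and standing upright. I'll lift up and away, then look down at it.

>>> carry_out --pt "0.2 0 0 -15 0" --pt "0 0 0 -40 0" --pt "0 0 0 -80 0" --pt "0 0 0 -130 0" --pt "0 -20 0 -150 0" --pt "0 -40 0 -150 0" --pt "0 -40 0 -150 0" --pt "0 -40 0 -150 0"

```text
time: 11.98
tool_pos: [570.4, -199.1, 238.8]
tcp_rot: [-3.141, -0.0, 1.618]
contact_force: [0.2, -0.1, -0.3]
grip_width: 91.8
```

```bash
python3 - <<'E'
from h import *
rel([569.7,-160.3,90],91)
snap('wrist','w7');snap('top','t7');snap('side','s7')
E
```

```text
shift [ 38.8   1.3 148.9] spin 1.7 now [ 570.4 -199.1  238.8] yaw 92.73 t 11.975 F [ 0.2 -0.1 -0.3] w 91.8
```

View pics/w7.png

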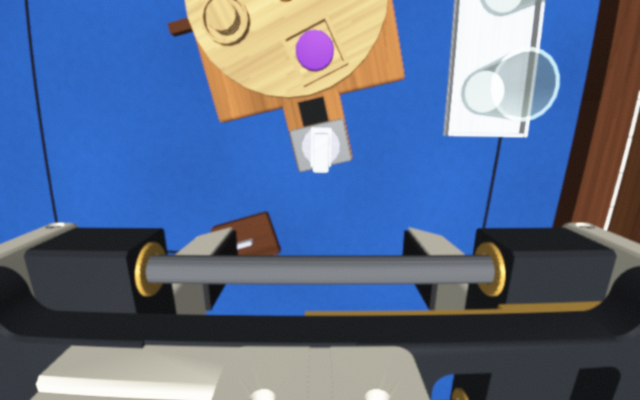

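View pics/s7.png

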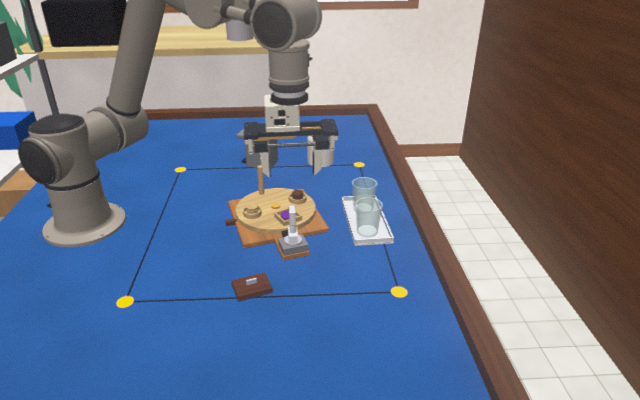

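```bash
python3 - <<'E'
from h import *
t=cv2.imread('pics/t7.png')[170:290,280:400];s=cv2.imread('pics/s7.png')[155:255,225:325]
cv2.imwrite('pics/c8.png',np.hstack([cv2.resize(t,(400,400),interpolation=cv2.INTER_CUBIC),cv2.resize(s,(400,400),interpolation=cv2.INTER_CUBIC)]))
# expected location of post top at angle 1.7
a=np.radians(15.4)+1.7; P=[524.6+85*np.cos(a),1.6+85*np.sin(a)]; print(P, proj(load('t7'),[P+[125],P+[36]]),proj(load('s7'),[P+[125],P+[36]]))
E
```

```text
[np.float64(491.6573114535252), np.float64(79.95674362382574)] [[306.44630869 233.58510381]
 [307.70999318 237.01631089]] [[262.14961075 164.70232461]
 [263.87288014 192.45656908]]
```

View pics/c8.png

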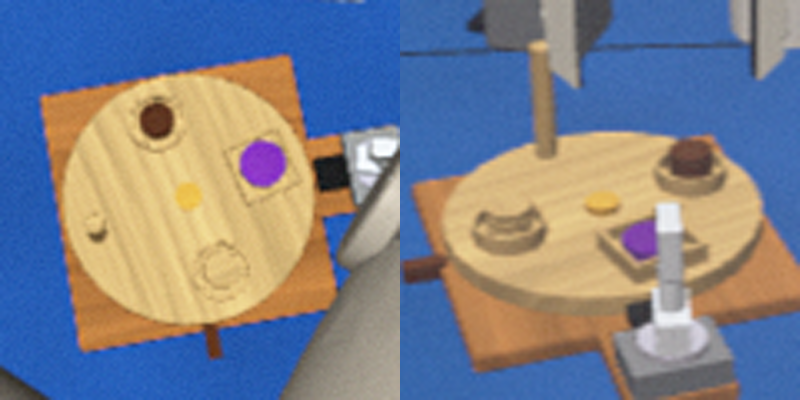

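```bash
python3 - <<'E'
from h import *
a=ray(load('t7'),[307.85,236.2],125);b=ray(load('s7'),[259.6,166.4],125)
f=ray(load('s7'),[225+545/4-100-.4,155+153/4-.4],36);print(a,b,f)
# base centre refinement: disc hub in w7? use collar & yaw
c=np.array([569.2,-161.5])-168*np.array([np.sin(np.radians(15.4)),-np.cos(np.radians(15.4))]);print('base',c)
for q in (a,b,f):
  v=q[0,:2]-c; print(np.linalg.norm(v),np.arctan2(v[1],v[0])-np.radians(15.4))
rel([484,76,230],60)
E
```

```text
[[485.0501285   75.45390432 125.        ]] [[484.99498241  69.70682172 125.        ]] [[483.03008932  78.17037133  36.        ]]
base [5.24586572e+02 4.68027911e-01]
84.77034885924665 1.7872262964851602
79.75904058781144 1.8214509162033587
88.11694189077514 1.7931268274198355
shift [278.7 -73.4   9.3] spin 32.8 now [ 570.8 -198.8  239.5] yaw 92.78 t 12.125 F [ 0.2 -0.7 -1.1] w 91.6
```

```bash
python3 - <<'E'
from h import *
rel([485,76,230],15.4)
E
```

```text
shift [278.7 -72.4   9.3] spin 77.4 now [ 570.8 -198.8  239.5] yaw 92.78 t 12.125 F [ 0.2 -0.7 -1.1] w 91.6
```

>>> carry_out --pt "0 35 -9 0 9.7" --pt "0 70 -18 0 19.4" --pt "0 105 -27 0 29" --pt "0 140 -36 0 38.7" --pt "0 175 -45 0 48" --pt "0 210 -54 5 58" --pt "0 245 -63 9 67.7" --pt "0 279 -72.4 9 77.4" --pt "0 279 -72.4 9 77.4" --pt "0 279 -72.4 9 77.4"

```text
time: 13.38
tool_pos: [485.0, 76.2, 230.4]
tcp_rot: [3.141, -0.0, 0.271]
contact_force: [-0.4, 0.2, 0.3]
grip_width: 91.8
```

```bash
python3 - <<'E'
from h import *
rel([485,76,84],15.4)
snap('wrist','w8');snap('top','t8')
E
```

```text
shift [-2.000e-01  1.000e-01  1.464e+02] spin 0.1 now [485.   76.2 230.4] yaw 15.54 t 13.375 F [-0.4  0.2  0.3] w 91.8
```

View pics/w8.png

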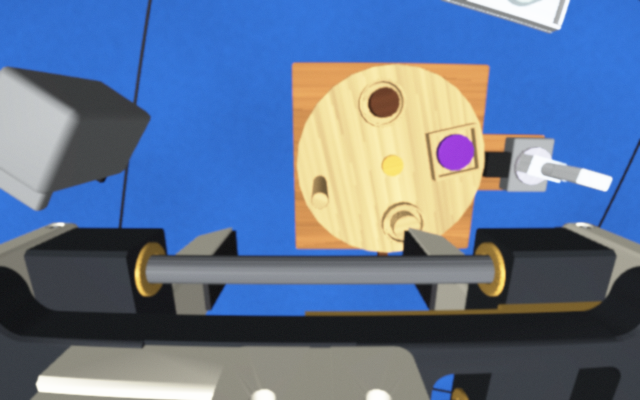

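```bash
python3 - <<'E'
from h import *
d=load('w8'); P=ray(d,[321,201],125); H=ray(d,[392,165],38); C=ray(d,[(291,63),(489,66),(468,248),(295,248)],15)
print(P,H,C); v=(P-H)[0]; print(np.hypot(*v[:2]),np.degrees(np.arctan2(v[1],v[0])))
e=C[1]-C[0]; print('yaw',np.degrees(np.arctan2(e[1],e[0]))+90); e=C[0]-C[3]; print(np.degrees(np.arctan2(e[1],e[0])))
q=cv2.imread('pics/w8.png')[50:260,280:500]; cv2.imwrite('pics/w8z.png',cv2.resize(q,None,fx=2.8,fy=2.8,interpolation=cv2.INTER_CUBIC))
E
```

```text
[[483.21150918  73.96578677 125.        ]] [[5.24176026e+02 2.90758157e-01 3.80000000e+01]] [[ 602.17757947  141.96669365   15.        ]
 [ 662.75743296  -78.01620015   15.        ]
 [ 445.52909772 -139.97490648   15.        ]
 [ 384.88852707   81.10795405   15.        ]]
84.29769569006244 119.07477290242873
yaw 15.396724331705784
15.646599932589142
```

View pics/w8z.png

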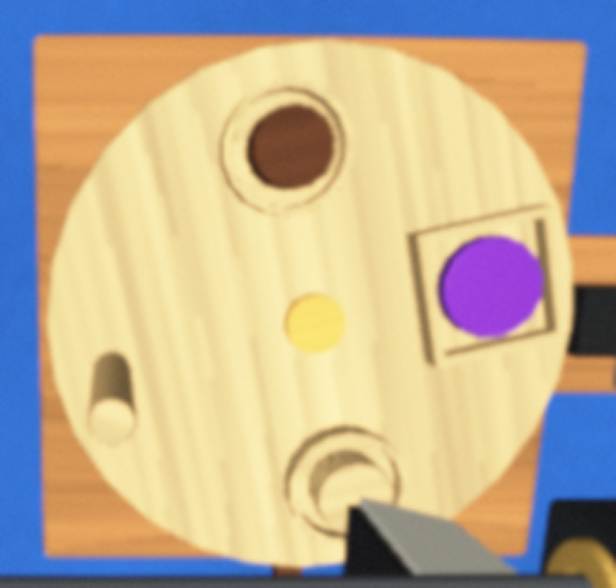

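>>> carry_out --pt "0 -1.8 1.6 50 0" --pt "0 -1.8 1.6 100 0" --pt "0 -1.8 1.6 135 0" --pt "0 -1.8 1.6 146 0" --pt "0.5 -1.8 1.6 146 0" --pt "1 -1.8 1.6 146 0" --pt "1 -1.8 1.6 146 0" --pt "1 -1.8 1.6 146 0" --pt "1 -1.8 1.6 146 0" --pt "1 -1.8 1.6 146 0"

```text
time: 14.72
tool_pos: [484.0, 73.5, 84.4]
tcp_rot: [3.141, -0.0, 0.269]
contact_force: [-0.2, 0.8, -1.0]
grip_width: 36.3
```

>>> carry_out --pt "1 0 0 0 0" --pt "1 0 0 0 0" --pt "1 0 0 0 0" --pt "1 0 0 0 0" --pt "1 0 0 0 0"

```text
time: 15.35
tool_pos: [482.8, 74.9, 84.3]
tcp_rot: [-3.14, 0.001, 0.269]
contact_force: [-3.3, 6.9, 3.0]
grip_width: 15.9
```

```bash
python3 - <<'E'
from h import *
p,R,o=tool(); C=np.array([524.3,0.5]); v=p[:2]-C
r=np.hypot(*v); a=np.degrees(np.arctan2(v[1],v[0])); print(r,a,p,o['grip_width'],o['contact_force'])
r0=r
for k in range(1,18):
  f=k/17; b=np.radians(a+(15.5-a)*f); rr=r+(85-r)*f
  q=np.r_[C+rr*np.array([np.cos(b),np.sin(b)]),p[2]]; print(k,(R.T@(q-p)).round(1))
E
```

```text
85.15564072313023 119.14666961276679 [482.82520576  74.87287536  84.32750375] 15.892496438560732 [-3.33027713  6.89434667  3.00480534]
1 [ 8.9 -1.7 -0. ]
2 [17.9 -2.4 -0. ]
3 [27.  -2.1 -0. ]
4 [36.  -0.9 -0. ]
5 [44.7  1.2 -0.1]
6 [53.3  4.3 -0.1]
7 [61.4  8.3 -0.1]
8 [69.1 13.1 -0.1]
9 [76.2 18.6 -0.1]
10 [82.7 25.  -0.1]
11 [88.4 31.9 -0.2]
12 [93.4 39.5 -0.2]
13 [97.6 47.5 -0.2]
14 [100.9  55.9  -0.2]
15 [103.3  64.6  -0.2]
16 [104.7  73.6  -0.3]
17 [105.2  82.6  -0.3]
```

>>> carry_out --pt "1 4.5 -1 0 0" --pt "1 13 -2 0 0" --pt "1 22 -2.2 0 0" --pt "1 31 -1.6 0 0" --pt "1 40 0 0 0" --pt "1 49 2.7 0 0" --pt "1 57.3 6.2 0 0" --pt "1 65.2 10.6 0 0" --pt "1 69.1 13.1 0 0" --pt "1 69.1 13.1 0 0"

```text
time: 16.6
tool_pos: [554.1, 81.1, 84.4]
tcp_rot: [-3.14, -0.001, 0.269]
contact_force: [-0.0, 6.0, 1.8]
grip_width: 15.5
```

```bash
python3 - <<'E'
from h import *
p,R,o=tool(); C=np.array([524.3,0.5]); v=p[:2]-C
r=np.hypot(*v); a=np.degrees(np.arctan2(v[1],v[0])); print(r,a,p,o['grip_width'],o['contact_force'])
for k in range(1,10):
  f=k/9; b=np.radians(a+(15.5-a)*f); rr=r+(85-r)*f
  q=np.r_[C+rr*np.array([np.cos(b),np.sin(b)]),p[2]]; print(k,(R.T@(q-p)).round(1))
E
```

```text
85.99372697065597 69.69283156840933 [554.14438013  81.14883169  84.35637328] 15.484846536913844 [-0.02821333  6.04870094  1.75221796]
1 [ 7.   5.7 -0. ]
2 [13.3 12.2 -0. ]
3 [18.9 19.2 -0. ]
4 [23.8 26.8 -0. ]
5 [27.8 34.8 -0. ]
6 [30.9 43.2 -0.1]
7 [33.1 51.9 -0.1]
8 [34.4 60.7 -0.1]
9 [34.8 69.7 -0.1]
```

>>> carry_out --pt "1 4 3 0 0" --pt "1 10 9 0 0" --pt "1 16 15.6 0 0" --pt "1 21.4 23 0 0" --pt "1 25.8 30.8 0 0" --pt "1 29.4 39 0 0" --pt "1 32 47.5 0 0" --pt "1 33.8 56.3 0 0" --pt "1 34.7 65 0 0" --pt "1 34.8 70 0 0"

```text
time: 17.85
tool_pos: [607.3, 22.9, 84.4]
tcp_rot: [-3.139, -0.003, 0.268]
contact_force: [0.2, 5.5, 2.3]
grip_width: 15.4
```

>>> carry_out --pt "1 0 1 0 0" --pt "1 0 1 0 0" --pt "1 0 1 0 0"

```text
time: 18.23
tool_pos: [607.7, 22.0, 84.4]
tcp_rot: [-3.139, -0.003, 0.268]
contact_force: [0.8, 3.7, 2.4]
grip_width: 15.3
```

```bash
python3 - <<'E'
from h import *
p,R,o=tool(); C=np.array([524.3,0.5]); v=p[:2]-C
r=np.hypot(*v); a=np.degrees(np.arctan2(v[1],v[0])); print(r,a,p,o['grip_width'],o['contact_force'],o['time'])
d=snap('top','t9'); snap('side','s9')
t=cv2.imread('pics/t9.png')[170:290,280:400];s=cv2.imread('pics/s9.png')[155:255,225:325]
cv2.imwrite('pics/c9.png',np.hstack([cv2.resize(t,(400,400),interpolation=cv2.INTER_CUBIC),cv2.resize(s,(400,400),interpolation=cv2.INTER_CUBIC)]))
E
```

```text
86.08300885664679 14.472879211513861 [607.65125483  22.01401245  84.3878373 ] 15.308929822106087 [0.75092252 3.70421803 2.38945299] 18.225
```

View pics/c9.png

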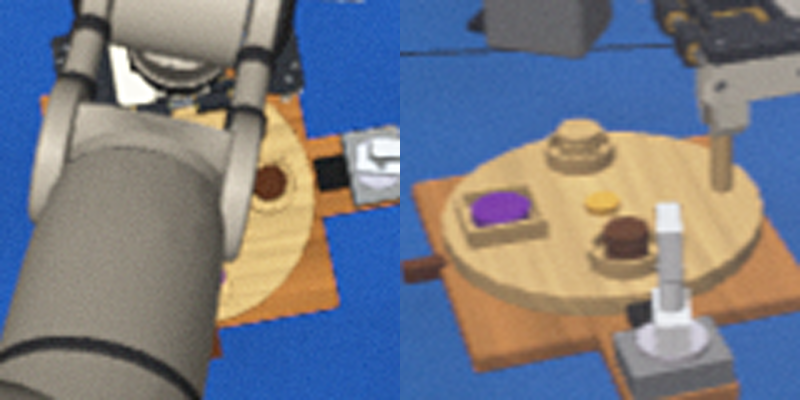

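```bash
python3 - <<'E'
from h import *
s=load('s9'); f=lambda x,y:[225+(x-400)/4-.375,155+y/4-.375]
c=cv2.cvtColor(s['color'],cv2.COLOR_RGB2HSV); m=((c[...,0]>130)&(c[...,0]<160)&(c[...,1]>120)); ys,xs=np.nonzero(m); print(len(xs),xs.mean(),ys.mean())
H=ray(s,f(602,202),38)[0]
for z in (44,50): 
  P=ray(s,[xs.mean(),ys.mean()],z)[0]; v=P-H; print(z,P,np.hypot(*v[:2]),np.degrees(np.arctan2(v[1],v[0]))+180)
t=ray(s,[f(459,199),f(524,187),f(547,222),f(471,236)],50); v=t.mean(0)-H; print(t,np.hypot(*v[:2]),np.degrees(np.arctan2(v[1],v[0]))+180)
e=t[1]-t[0];e2=t[2]-t[3];print([np.degrees(np.arctan2(x[1],x[0])) for x in(e,e2)])
q=ray(load('t9'),[280+269/3.333-.35,170+182/3.333-.35],60)[0]; v=q[:2]-[524.3,.5]; print('coin',np.hypot(*v),np.degrees(np.arctan2(v[1],v[0]))+90)
o=bot.get_obs();print(o['tool_pos'],o['contact_force'],o['dq'].round(3))
E
```

```text
89 245.1123595505618 202.86516853932585
44 [443.09105118  10.60928351  44.        ] 82.4433796655868 355.2020329721622
50 [444.23351014   0.44793485  50.        ] 81.07781562840447 2.3083323607253874
[[429.23807343  -6.66784772  50.        ]
 [472.45663343   6.75805272  50.        ]
 [489.98435476 -39.91029148  50.        ]
 [440.87326488 -54.54094426  50.        ]] 72.44933587094826 22.139758869016987
[np.float64(17.25747322475649), np.float64(16.58928612195743)]
coin 68.95963414860559 13.398167353437685
[607.62256897  22.08850988  84.36110437] [1.10833963 3.98530879 1.98753854] [ 0.001  0.     0.     0.001 -0.     0.   ]
```

>>> carry_out --pt "1 0 -1 0 0" --pt "1 0 -1 0 0" --pt "1 0 -1 0 0" --pt "1 0 -1 0 0" --pt "1 0 -1 0 0" --pt "1 0 -1 0 0"

```text
time: 19.08
tool_pos: [607.4, 23.0, 84.3]
tcp_rot: [-3.139, -0.003, 0.268]
contact_force: [-0.5, 3.9, 2.1]
grip_width: 15.9
```

```bash
python3 - <<'E'
from h import *
p,R,o=tool(); v=p[:2]-[524.3,.5]; print(np.hypot(*v),np.degrees(np.arctan2(v[1],v[0])),o['grip_width'],o['contact_force'],o['dq'].round(3))
d=snap('side','s10'); s=cv2.imread('pics/s10.png')[155:255,225:325]
cv2.imwrite('pics/c10.png',cv2.resize(s,(600,600),interpolation=cv2.INTER_CUBIC))
n=lambda z,l: [list(ray(d,x,z)[0].round(1)) for x in l]
b=np.radians(15.5); u=np.array([np.cos(b),np.sin(b)]); C=np.array([524.3,.5])
Q=[np.r_[C-u*70+w@np.array([u,[-u[1],u[0]]]),50] for w in 27*np.array([[-1,1],[1,1],[1,-1],[-1,-1.]])]
print('expected tray corners in crop',((proj(d,Q)-[225,155]+.42)*6).round(0).tolist())
E
```

```text
86.07084058683816 15.17436543987375 15.92980909792631 [-0.53585912  3.87144692  2.1048138 ] [ 0.     0.001  0.002 -0.001 -0.001 -0.003]
expected tray corners in crop [[78.0, 291.0], [194.0, 271.0], [221.0, 330.0], [101.0, 351.0]]
```

View pics/c10.png

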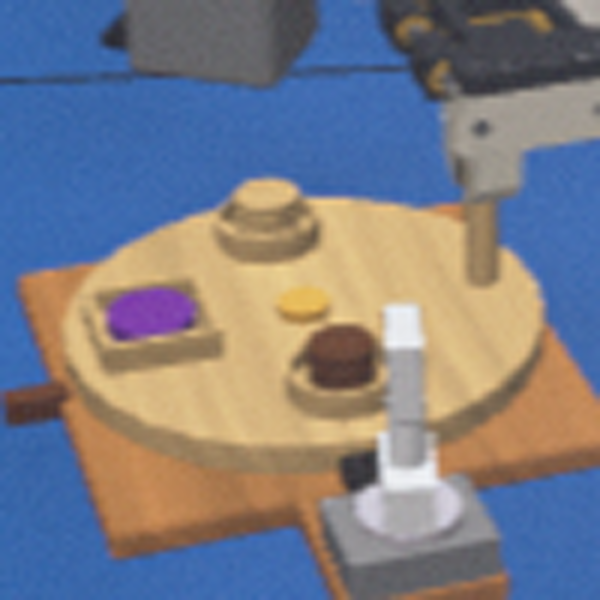

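```bash
python3 -c "
from plant import bot
print(bot.close_job()); o=bot.get_obs(); print(o['time'],o['tool_pos'],o['contact_force'],o['grip_width'])"
```

```text
the job is handed in; nothing more can be done
None
the job is handed in; nothing more can be done
```

I carried out the whole task and handed it in at about 19 s; `close_job` gives no verdict, so I can't confirm it passed.

**Screw:** I lifted the key from its stand, seated it on the screw's bar and turned it anticlockwise. At the end the wrist moment rose from about 0.2 to 0.72 N m, which I took as the end stop. I never read the screw angle itself. I then backed off 6° within the key's play and let go.

**Turntable:** I gripped the post and swung it clockwise to the front, then held it there.

**Last checks:**
- **Tray position:** the post gave a disc angle of about 0.3° short of line. The tray's corners in the side view were within a few millimetres of where they should be. Two earlier, rougher estimates gave about +1.5° and −2°, inside the 4.6° allowance. A purple-mask estimate disagreed at −13 to −20°, and its radius did not fit the tray either, so I discarded it as a bad mask.
- **Post radius:** it read 86 mm instead of 85 mm.
- **Hold:** the arm was still, with the fingers closed on the post at 15.9 mm and about 4 N of spring force on the tool.
- **Key:** it was upright on the screw head and released.
- **Bystanders:** I didn't touch the dispenser, canister or cups. I only looked for them in passing and did not measure them at the end.

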